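# Clear the front of the tea box and flip its lid open

## Task

The squat round food tin blocks the front of the wooden tea box: push it along the worktop to the left (as you face the box) until no part of it is in front of the box any more, pushing gently, keeping it upright and never gripping or lifting it. Then, with a fingertip under the tab on the front of the lid, push the lid up and over, past its balance point, so that it stays leaning back open by its own weight, and take the hand away. Do not disturb the egg timer, the espresso cup and the enamel mug.

Things in the scene. Friction and masses are not known exactly. Their poses are not given: they have to be found in the camera images.
- tea_box: Low wooden tea box, 100 deep (x) x 160 wide (y) x 75 mm high to the rim, plus the 11 mm lid (86 mm to the lid's top); fixed to the worktop. Origin: centre of its underside, on the worktop. Its own axes: -x is its front (the side with the lid's tab, roughly towards the robot), +y is to the left as one faces the front, z up. The front wall is at x = -50 mm, the hinge edge at x = +50 mm.
- tea_lid (a joint): Angle of the tea box's lid in rad: 0 shut, grows as the tab edge rises and swings over to the back, stop at 1.95. The hinge is nearly free, there is no latch or spring: below about 1.48 the lid falls shut, above it falls open onto the stop and stays. Lid about 0.14 kg, 100 x 160 mm, 10 mm thick, its underside level with the hinge line when shut.
- lid_tab (a point): Middle of the front edge of the lid's tab, at the tab's underside; with the lid shut 76 mm above the worktop, 132 mm from the hinge line. The tab is a dark wood tongue 60 mm wide (along the box's y) and 7 mm thick, that juts out 32 mm in front of the lid and of the box's front wall, with free space beneath it down to the worktop. It moves with the lid.
- lid_hinge (a point): Middle of the lid's hinge line, on the far top edge of the box, 75 mm above the worktop; the line runs along the box's y axis. Fixed with the box. Wall cabinets hang over the rear of the worktop (beyond x = 0.58 m, from 0.58 m above it upward): a wrist raised high near the box can strike them.
- food_tin: Squat round food tin, upright, diameter 75, 58 mm high, about 0.26 kg (may vary by a third), loose. Origin: centre of its underside. It starts standing on the worktop just in front of the lid's tab. It slides upright when pushed at its side, best at half height or below.
- egg_timer: Small dome-shaped egg timer, diameter 44, 30 mm high, loose, to the right of the box. Origin: centre of its underside. To be left alone.
- espresso_cup: Espresso cup with a handle, 63 x 93 x 53 mm high, loose, to the right of the box. Origin: centre of its underside. To be left alone.
- enamel_mug: Enamel mug with a handle, 88 x 121 x 71 mm high, loose, left of the box towards its back. Origin: centre of its underside. To be left alone.
Mind the look-alikes: they are no part of the job. Leave any orange look-alike of the food_tin alone.

How it is judged:
On the way, in this order (a step that is already met when the one before it is completed fails the run):
1. the tin has been pushed left, clear of the box's front, and stands still and upright while the lid is still shut (y of food_tin in the frame of tea_box above 0.11 m and angle between food_tin's own z axis and vertical below 0.1 rad and height (world z) of food_tin between -0.008 and 0.008 m and linear speed of food_tin below 0.03 m/s and value of joint tea_lid below 0.15 rad), for 0.2 s.
2. the lid has been flipped past its balance point (value of joint tea_lid above 1.6 rad), for 0.2 s.
At the end, for the whole second after the job is handed in: the lid leans back at rest, open by more than 1.8 rad; the tin stands upright and still on the worktop with its centre more than 110 mm to the left of the box's middle (box's own +y), so that none of it is in front of the box (value of joint tea_lid above 1.8 rad and velocity of joint tea_lid between -0.1 and 0.1 rad/s and y of food_tin in the frame of tea_box above 0.11 m and angle between food_tin's own z axis and vertical below 0.1 rad and height (world z) of food_tin between -0.008 and 0.008 m and linear speed of food_tin below 0.03 m/s); the robot touches nothing.
It fails at once if the food tin is lifted off the worktop (height (world z) of food_tin above 0.015 m).
It fails at once if the food tin is gripped hard or struck (fingers on it with over 25 N) (contact force between the fingers and food_tin above 25 N).
It fails at once if the food tin is tipped (angle between food_tin's own z axis and vertical above 0.35 rad).
It fails at once if the egg timer, the espresso cup or the enamel mug is disturbed (moved over 30 mm) (distance of any of egg_timer, espresso_cup, enamel_mug from where it was at the start of the episode above 0.03 m).
It also fails if it takes over 61 s, if anything falls off the work surface, if the arm or the gripper's body presses on something with over 40 N, if the wrist force passes 120 N, or if a joint passes its speed limit or range.

## Robot

A 6-joint arm with a two-finger parallel gripper is mounted at the origin on a cart in front of the work surface, level with it; the furniture and walls round the work are solid. World frame = base frame: x ahead of the robot, y to its left, z up, the work surface at z = 0. Lengths are in m, angles in rad, forces in N, time in s.
With the tool pointing down it reaches from about 0.25 to 0.775 m from the base axis. Payload 4 kg.
Tool frame: the origin (TCP) lies midway between the tips of the shut fingers; the grasp point (between the pads) lies 19 mm behind it; z points along the fingers, y is the line along which they close (so a half turn about z gives the same grasp; the last joint's range is limited). The gripper opens to 85 mm and grips with 20 to 120 N. Pads are 22 mm wide; open, the fingers measure 114 mm over their backs; the gripper's body (76 mm by 85 mm) begins 54 mm behind the grasp point. The pads swing forward as they close: fully open they stand 13 mm farther back than shut.
Start: joints at [1.032, 0.087, 1.371, -0, 1.684, -0.103], TCP at [0.232, 0.499, 0.199] pointing down, gripper open.
Joint ranges: [-3.1, 3.1], [-0.76, 2.03], [0.27, 2.55], [-1.08, 4.22], [0.17, 2.65], [-2.57, 2.57]. Speed limits (rad/s): [2.79, 2.79, 3.14, 3.14, 3.14, 3.14].

## Interface

Orientations are given as a rotation vector (axis times angle).
In Python, from rig import * gives the robot as it stands.
- The arm moves only by the tool apply_moves, never from a script. Its argument "targets" is a list of rows, each a list of 7 numbers: the shift along the tool's x, y, z in m, then the turn, a rotation vector about the tool's x, y, z in rad, then the closure, from 0 (fully open) to 1 (shut). In form: [[x, y, z, rx, ry, rz, fingers], ...]. A call has 1 to 5 rows; each row shifts and turns the commanded pose from where the row before left it, along the tool's axes as they then stand; what a row does not reach is not made up. A row lasts 1/8 s, in which the tool goes at most 62.5 mm and 10.7 degrees, less where a joint would pass 70% of its speed; a pose out of reach is approached as far as the arm can. A call with a gripper value outside its range is refused whole. The fingers move at their own pace and stop on an object; "newtons" is the grip in N (left out, the last holds). Time passes only in rows, so rows that do not move let the fingers close. It gives the time, the measured TCP pose, the force, the opening and the grip force at its end, in the units of the state.
- get_obs(): the state, without advancing time (a new reading comes with each control period).
- get_image(name): name is "side" or "top" or "wrist"; returns a dict with "img" (384x512x3 uint8, red, green, blue), "depth" (384x512 float32, m along the optical axis (not along the pixel's ray), 0 where there is no reading), "fx", "fy", "cx", "cy" (pixels), "R" (3x3) and "t" (3): a world point X has camera coordinates R X + t; the wrist camera has in their place "hand_eye" (4x4, takes a point from camera to tool coordinates, whose origin is the TCP and whose axes are the flange's). Camera axes: x right, y down, z forward; pixel columns grow to the right and rows downward; lengths in m; the calibration is good to about 2 mm. The wrist camera is an equidistant fisheye: a pixel r from the principal point sees the ray r / f radians off the axis. A picture is of the moment at which its call begins: read the wrist's pose just before it.
- close_job(): hands the job in; it is judged then, once.
Trained networks look in the newest picture that a camera, given by its name, has taken for a name from the list of things; names that differ only in an ending like _2 or _b are one class to them, and where a whole thing is asked for, a point or a joint stands for the part that bears it (a point fixed in the world has none). Each returns a list of dicts, best first, with "p" (0 to 1); they miss things now and then, are a little off and sometimes report something else, mostly with a low value. They report only what shows in the picture. A call takes as long as a camera call. They do not tell look-alikes from the thing itself.
- recognise(camera, target): "extent" ([left, top, right, bottom] in pixels, round what is visible of it).
- silhouettes(camera, target): "region" (384x512 bool, what is visible of it) and "extent" ([left, top, right, bottom] in pixels, round what is visible of it).
- tip_of(camera, target): "point" ([column, row] in pixels: a listed point, or the origin of a listed thing).
The state is a dict: "t": time; "q": joint angles; "qvel": joint speeds; "effort": joint torques, N m; "eef_pos": TCP position; "orientation": TCP orientation; "ft_force": force on the tool from outside, world axes, zero at the start; "torque": the same for the moment, N m; "width": finger opening in m; "grasp_force": force on a finger pad.
Only numpy, scipy, OpenCV 4.12 (cv2) and the standard library are available. Lean on these libraries where they do the work, as an engineer would, in place of code of your own. Each camera call takes 0.05 s, during which the arm holds its last target. There are 200 camera calls.

## Working session

There is one attempt and no reset: what is moved stays moved. The work goes in short steps, Python scripts to look and compute and a tool call to move; the robot and the scene stay as the last step left them, time stands still between calls to the robot, and variables do not carry over. Pictures are saved under pics/ and viewed, at most 11 in all, crops included, and the job is handed in when it is done.

Besides the shell and the picture viewer there is one more tool, called as name([rows], argument=value, ...), one row to a line, values as JSON. apply_moves: Moves the arm, as the interface text tells. Its arguments: {"type":"object","properties":{"targets":{"type":"array"},"newtons":{"type":"number"}},"required":["targets"]}

```bash
mkdir -p pics
cat > h.py <<'E'
from rig import *
import numpy as np, cv2
from scipy.spatial.transform import Rotation as Ro
def world(im,mask):
    v,u=np.nonzero(mask&(im["depth"]>0)); d=im["depth"][v,u]
    c=np.stack([(u-im["cx"])/im["fx"]*d,(v-im["cy"])/im["fy"]*d,d],1)
    return (c-im["t"])@im["R"]
E
python3 - <<'E'
from h import *
ims={}
for c in ["side","top"]:
    im=get_image(c); ims[c]=im; cv2.imwrite(f"pics/{c}0.png",im["img"][:,:,::-1])
    for n in ["tea_box","tea_lid","food_tin","egg_timer","espresso_cup","enamel_mug"]:
        for r in silhouettes(c,n)[:3]:
            P=world(im,r["region"])
            if len(P): print(c,n,round(r["p"],2),np.round(r["extent"]),np.round(np.percentile(P,[3,50,97],axis=0),3).tolist())
    for n in ["lid_tab","lid_hinge"]:
        for r in tip_of(c,n)[:2]: print(c,n,r)
o=get_obs(); print(o)
E
```

```text
side tea_box 0.58 [235. 171. 303. 231.] [[0.437, -0.357, 0.005], [0.519, -0.275, 0.083], [0.602, -0.232, 0.088]]
side tea_box 0.32 [159. 190. 205. 234.] [[0.693, -0.269, 0.007], [0.742, -0.228, 0.043], [0.785, -0.185, 0.072]]
side tea_lid 0.79 [235. 174. 306. 213.] [[0.444, -0.362, 0.081], [0.514, -0.291, 0.086], [0.592, -0.232, 0.088]]
side food_tin 0.78 [316. 244. 353. 288.] [[0.33, -0.141, 0.006], [0.365, -0.092, 0.054], [0.397, -0.073, 0.058]]
side food_tin 0.6 [266. 218. 301. 258.] [[0.433, -0.209, 0.003], [0.466, -0.158, 0.054], [0.5, -0.141, 0.058]]
side egg_timer 0.62 [316. 193. 336. 209.] [[0.344, -0.361, 0.007], [0.362, -0.347, 0.021], [0.379, -0.337, 0.031]]
side espresso_cup 0.84 [300. 166. 326. 190.] [[0.358, -0.477, 0.008], [0.401, -0.45, 0.037], [0.43, -0.417, 0.053]]
side enamel_mug 0.73 [157. 194. 207. 235.] [[0.691, -0.269, 0.007], [0.742, -0.228, 0.043], [0.785, -0.185, 0.071]]
side lid_tab {'point': [275.1, 210.7], 'p': 0.83}
side lid_hinge {'point': [263.5, 180.1], 'p': 0.67}
top tea_box 0.8 [236. 161. 297. 235.] [[0.447, -0.364, 0.082], [0.511, -0.302, 0.086], [
[... 665 characters left out ...]
0.2], 'p': 0.84}
{'t': 0.9, 'q': array([ 1.03190022e+00,  8.71920996e-02,  1.37067859e+00, -1.40588216e-06,
        1.68357466e+00, -1.03093096e-01]), 'qvel': array([ 1.80593876e-03, -6.02381550e-04, -1.47633875e-03,  4.68731519e-05,
       -2.83405721e-04, -1.06992477e-03]), 'effort': array([ 3.51980234e-04, -3.51728761e+01, -3.13463473e+01, -2.16673820e-04,
        3.94836916e-04, -2.06991800e-06]), 'eef_pos': array([0.23219607, 0.49862296, 0.19855608]), 'orientation': array([6.79143263e-01, 3.06725748e+00, 2.18871906e-04]), 'ft_force': array([ 0.254509  , -0.25050086, -0.50242386]), 'torque': array([-0.00681555,  0.05134417,  0.03878372]), 'grasp_force': 0.0, 'width': 0.08535711992252726}
```

```bash
python3 -c "
import cv2,numpy as np
cv2.imwrite('pics/both0.png',cv2.resize(np.vstack([cv2.imread('pics/side0.png'),cv2.imread('pics/top0.png')]),(400,600)))"
```

```text
(no output)
```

View pics/top0.png

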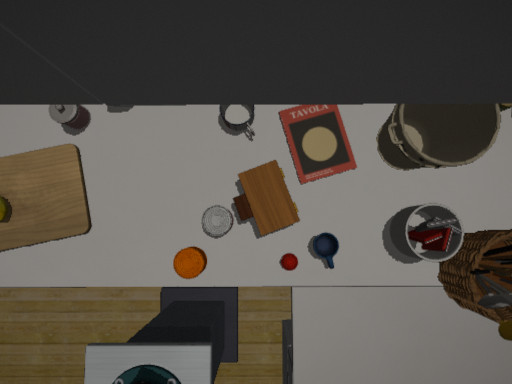

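View pics/side0.png

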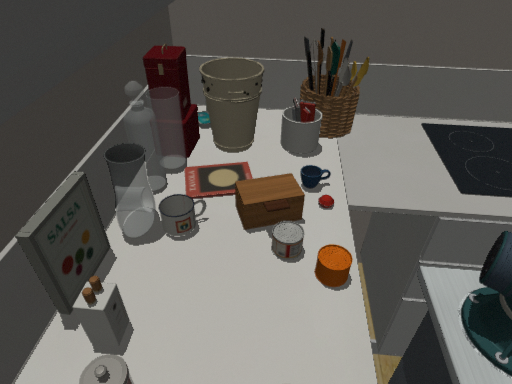

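The top view has up as +x and left as +y. The box is at about (268,198) with its tab at (240,207), so its front faces world +y and "left" is world +x. There are two candidates for the tin: grey with a red stripe at top (217,221) / side (288,239), and orange at top (190,263) / side (333,265). The description says to leave the orange one, and the grey one stands in front of the tab, so I choose the grey one.

```bash
cat > meas.py <<'E'
from h import *
def run(tag):
    im=get_image("top")
    P=world(im,np.ones((384,512),bool)).reshape(-1,3)
    S=lambda x0,x1,y0,y1,z0,z1:P[(P[:,0]>x0)&(P[:,0]<x1)&(P[:,1]>y0)&(P[:,1]<y1)&(P[:,2]>z0)&(P[:,2]<z1)]
    L=S(.4,.64,-.42,-.2,.083,.1)
    for n,Q in (("lid",L),("grey",S(.42,.7,-.225,-.08,.048,.066)),("orange",S(.3,.42,-.17,-.05,.048,.066))):
        if len(Q): print(n,len(Q),cv2.minAreaRect((Q[:,:2]*1000).astype(np.float32)),Q[:,2].mean())
    for n,w in (("lid_tab",.076),("lid_hinge",.075)):
        for r in tip_of("top",n)[:1]:
            u,v=r["point"]; ray=im["R"].T@np.array([(u-im["cx"])/im["fx"],(v-im["cy"])/im["fy"],1]); c=-im["R"].T@im["t"]
            print(n,c+ray*(w-c[2])/ray[2])
    return im
if __name__=="__main__":
    im=run(0)
    cv2.imwrite("pics/c0.png",cv2.resize(im["img"][140:290,150:350,::-1],(800,600)))
E
python3 meas.py
```

```text
lid 2908 ((512.8619384765625, -292.6352233886719), (159.7796630859375, 131.15646362304688), 20.66693878173828) 0.08655331812618214
grey 728 ((464.3107604980469, -179.6103057861328), (72.25397491455078, 73.05799865722656), 44.951011657714844) 0.05565978163084612
orange 763 ((360.4456787109375, -111.18855285644531), (72.6689453125, 73.98240661621094), 43.99175262451172) 0.055590375111380146
lid_tab [ 0.49805766 -0.22671435  0.076     ]
lid_hinge [ 0.53692103 -0.34890049  0.075     ]
```

View pics/c0.png

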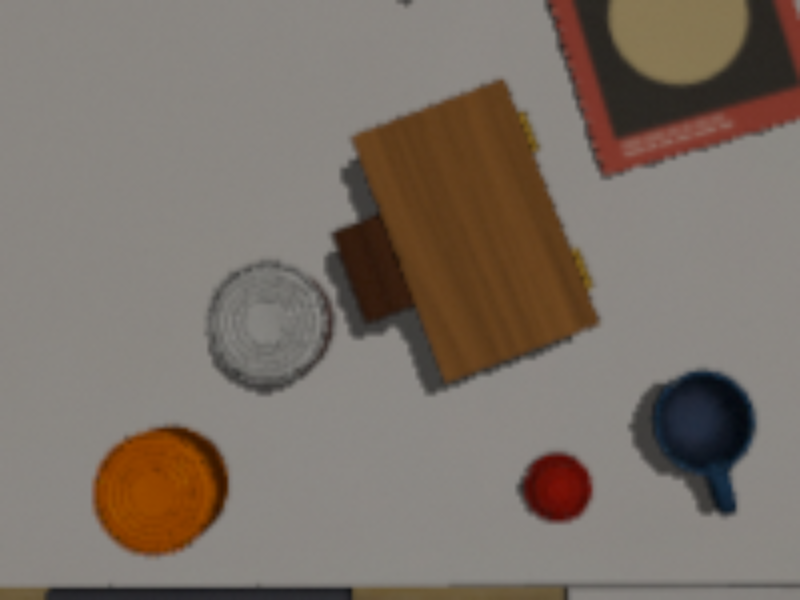

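The crop shows the grey tin at (268,325) just in front of the dark tab (375,265), the orange look-alike at (160,490), and the timer and cup well to the right. The lid rectangle and the network points agree: box yaw is about -69.3° and origin about (0.5185, -0.3076). The tin is at box (-0.139, -0.006). Next I'll go behind the tin with a half-open gripper that will cradle it.

```bash
cat >> h.py <<'E'
YB=np.array([.935,.353,0]);YB/=np.linalg.norm(YB);XB=np.array([YB[1],-YB[0],0]);O=np.array([.5185,-.3076,0])
def b2w(x,y,z): return O+x*XB+y*YB+np.array([0,0,z])
def w2b(p): d=np.array(p)-O; return np.round([d@XB,d@YB,p[2]],4)
R0=np.stack([YB,XB,[0,0,-1]],1)   # tool down, x=box y, y=box x
def tilt(t): return Ro.from_matrix(R0)*Ro.from_rotvec([-t,0,0])  # tool z toward box x by t from vertical
def rows(p,Rt,n,f,start=None):
    o=get_obs(); p0,r0=(o["eef_pos"],Ro.from_rotvec(o["orientation"])) if start is None else start
    d=(r0.inv()*Rt).as_rotvec()/n; st=(p-p0)/n; out=[]
    for i in range(n):
        tgt=p0+st if i==0 else tgt+st
        a=np.r_[np.round(r0.inv().apply(tgt-p0 if i==0 else tgt-pc),3),np.round(d,3),f]; 
        pc=(p0 if i==0 else pc)+r0.apply(a[:3]); r0=r0*Ro.from_rotvec(a[3:6]); out.append(a.tolist())
    for i in range(0,n,5): print(out[i:i+5])
    return pc,r0
E
python3 - <<'E'
from h import *
print(tilt(.5).apply([0,0,1]),XB)
s=rows(b2w(-.139,-.085,.2),tilt(0),14,.53)
s=rows(b2w(-.139,-.085,.018),tilt(0),4,.53,s)
E
```

```text
[ 0.16933597 -0.44852444 -0.87758256] [ 0.35320598 -0.93554558  0.        ]
[[-0.032, -0.041, -0.0, 0.0, -0.0, 0.167, 0.53], [-0.037, -0.035, -0.0, 0.0, -0.0, 0.167, 0.53], [-0.044, -0.029, -0.0, 0.0, -0.0, 0.167, 0.53], [-0.047, -0.02, -0.0, 0.0, -0.0, 0.167, 0.53], [-0.05, -0.013, -0.001, 0.0, -0.0, 0.167, 0.53]]
[[-0.052, -0.004, 0.0, 0.0, -0.0, 0.167, 0.53], [-0.051, 0.004, 0.0, 0.0, -0.0, 0.167, 0.53], [-0.05, 0.013, 0.0, 0.0, -0.0, 0.167, 0.53], [-0.047, 0.021, 0.0, 0.0, -0.0, 0.167, 0.53], [-0.043, 0.029, -0.0, 0.0, -0.0, 0.167, 0.53]]
[[-0.038, 0.035, -0.0, 0.0, -0.0, 0.167, 0.53], [-0.031, 0.042, -0.0, 0.0, -0.0, 0.167, 0.53], [-0.024, 0.045, -0.0, 0.0, -0.0, 0.167, 0.53], [-0.016, 0.05, -0.001, 0.0, -0.0, 0.167, 0.53]]
[[-0.0, -0.0, 0.046, -0.0, -0.0, 0.002, 0.53], [-0.0, -0.0, 0.045, -0.0, -0.0, 0.002, 0.53], [-0.0, -0.0, 0.046, -0.0, -0.0, 0.002, 0.53], [-0.0, -0.0, 0.045, -0.0, -0.0, 0.002, 0.53]]
```

apply_moves([
  [-0.032,-0.041,0,0,0,0.167,0.53],
  [-0.037,-0.035,0,0,0,0.167,0.53],
  [-0.044,-0.029,0,0,0,0.167,0.53],
  [-0.047,-0.02,0,0,0,0.167,0.53],
  [-0.05,-0.013,0,0,0,0.167,0.53],
])

```text
t: 1.68
eef_pos: [0.2887, 0.245, 0.1987]
orientation: [1.87, 2.523, 0.001]
ft_force: [1.1, -0.3, 0.6]
width: 0.04
grasp_force: 0.0
```

apply_moves([
  [-0.052,-0.004,0,0,0,0.167,0.53],
  [-0.051,0.004,0,0,0,0.167,0.53],
  [-0.05,0.013,0,0,0,0.167,0.53],
  [-0.047,0.021,0,0,0,0.167,0.53],
  [-0.043,0.029,0,0,0,0.167,0.53],
])

```text
t: 2.3
eef_pos: [0.3451, -0.0073, 0.1989]
orientation: [2.733, 1.547, 0.002]
ft_force: [0.9, -0.2, -0.0]
width: 0.0404
grasp_force: 0.0
```

apply_moves([
  [-0.038,0.035,0,0,0,0.167,0.53],
  [-0.031,0.042,0,0,0,0.167,0.53],
  [-0.024,0.045,0,0,0,0.167,0.53],
  [-0.016,0.05,0,0,0,0.167,0.53],
  [0,0,0,0,0,0,0.53],
])

```text
t: 2.92
eef_pos: [0.39, -0.2107, 0.1978]
orientation: [-3.089, -0.567, 0.002]
ft_force: [0.2, 0.3, 0.9]
width: 0.0399
grasp_force: 0.0
```

Run:
```python
from h import *
o=get_obs(); print(w2b(o["eef_pos"]),o["q"],o["width"],Ro.from_rotvec(o["orientation"]).as_matrix().round(3))
s=rows(b2w(-.139,-.085,.018),tilt(0),5,.53)
```

```text
[-0.1361 -0.0859  0.1978] [-6.22879090e-01 -1.52039582e-01  1.60462992e+00 -4.65795137e-04
  1.69038484e+00  5.84790059e-01] 0.03994961780873828 [[ 0.935  0.355 -0.001]
 [ 0.355 -0.935  0.   ]
 [-0.001 -0.001 -1.   ]]
[[0.0, -0.001, 0.036, -0.0, 0.0, 0.0, 0.53], [0.0, -0.0, 0.036, -0.0, 0.0, 0.0, 0.53], [0.001, -0.001, 0.036, -0.0, 0.0, 0.0, 0.53], [-0.0, -0.0, 0.036, -0.0, 0.0, 0.0, 0.53], [0.0, -0.001, 0.036, -0.0, 0.0, 0.0, 0.53]]
```

apply_moves([
  [0,-0.001,0.036,0,0,0,0.53],
  [0,-0.001,0.036,0,0,0,0.53],
  [0,-0.001,0.036,0,0,0,0.53],
  [0,0,0.036,0,0,0,0.53],
  [0,0,0.036,0,0,0,0.53],
])

```text
t: 3.55
eef_pos: [0.3891, -0.204, 0.0178]
orientation: [3.088, 0.578, 0.001]
ft_force: [0.7, 0.3, 0.1]
width: 0.0399
grasp_force: 0.0
```

apply_moves([
  [0.005,0,0,0,0,0,0.53],
  [0.006,0,0,0,0,0,0.53],
  [0.006,0,0,0,0,0,0.53],
  [0.006,0,0,0,0,0,0.53],
  [0.006,0,0,0,0,0,0.53],
])

```text
t: 4.18
eef_pos: [0.417, -0.1949, 0.0192]
orientation: [3.088, 0.575, 0.002]
ft_force: [-0.9, 0.2, 0.4]
width: 0.0399
grasp_force: 0.0
```

Run:
```python
from meas import *
o=get_obs(); print(w2b(o["eef_pos"]),o["ft_force"],o["width"])
im=run(0)
cv2.imwrite("pics/c1.png",cv2.resize(im["img"][140:290,150:350,::-1],(600,450)))
```

```text
[-0.1413 -0.0551  0.0192] [-0.92949414  0.18771636  0.35247151] 0.03992508574396334
lid 2895 ((512.8775024414062, -292.4588928222656), (159.8704833984375, 131.36534118652344), 20.5750732421875) 0.08656442258412254
grey 456 ((476.69781494140625, -182.74270629882812), (74.6970443725586, 47.9140510559082), 74.9587173461914) 0.055615800548936827
orange 289 ((341.4850158691406, -99.08294677734375), (70.06214904785156, 29.79610824584961), 56.8286247253418) 0.055702130840773224
lid_tab [ 0.49800505 -0.23570137  0.076     ]
lid_hinge [ 0.53469576 -0.3522871   0.075     ]
```

View pics/c1.png

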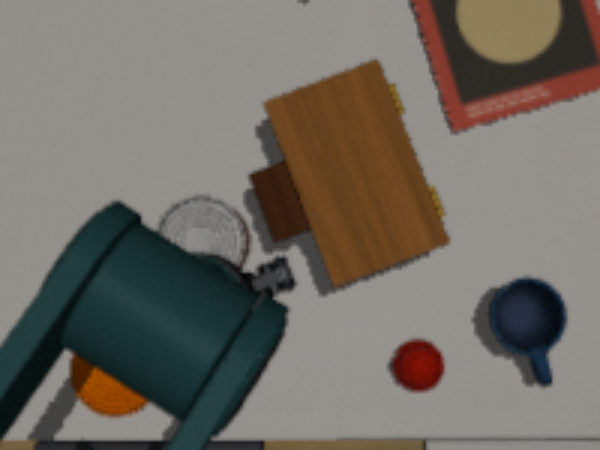

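The arm is behind the grey tin at (205,235), the orange tin is untouched, and the wrist camera sticks out towards the box at (270,277). I'll check the camera's height before pushing past the tab.

Run:
```python
from h import *
im=get_image("top"); m=np.zeros((384,512),bool); m[226:238,236:247]=1
P=world(im,m); print(np.percentile(P[:,2],[0,10,30,50,80,100]).round(3), w2b(np.median(P[P[:,2]>.1],0)) if (P[:,2]>.1).any() else None)
print(get_image("wrist")["hand_eye"].round(3))
```

```text
[-0.003  0.003  0.145  0.154  0.158  0.166] [-0.0869 -0.0548  0.1546]
[[-0.    -0.958 -0.286  0.073]
 [ 1.    -0.    -0.001  0.001]
 [ 0.001 -0.286  0.958 -0.176]
 [ 0.     0.     0.     1.   ]]
```

apply_moves([
  [0.006,0.001,0,0,0,0,0.53],
  [0.008,0,0,0,0,0,0.53],
  [0.01,0,0,0,0,0,0.53],
  [0.01,0,0,0,0,0,0.53],
  [0.01,0,0,0,0,0,0.53],
])

```text
t: 5.05
eef_pos: [0.4582, -0.1795, 0.0184]
orientation: [-3.088, -0.575, 0.0]
ft_force: [-1.0, -0.4, 0.1]
width: 0.0397
grasp_force: 0.5
```

apply_moves([
  [0.01,0,0,0,0,0,0.53],
  [0.01,0,0,0,0,0,0.53],
  [0.01,0,0,0,0,0,0.53],
  [0.01,0,0,0,0,0,0.53],
  [0.01,0,0,0,0,0,0.53],
])

```text
t: 5.68
eef_pos: [0.5048, -0.1616, 0.0185]
orientation: [-3.089, -0.574, -0.0]
ft_force: [-1.2, -0.1, -0.0]
width: 0.0401
grasp_force: 0.4
```

apply_moves([
  [0.01,0,0,0,0,0,0.53],
  [0.01,0,0,0,0,0,0.53],
  [0.01,0,0,0,0,0,0.53],
  [0.01,0,0,0,0,0,0.53],
  [0.01,0,0,0,0,0,0.53],
])

```text
t: 6.3
eef_pos: [0.5515, -0.1437, 0.0185]
orientation: [-3.089, -0.574, -0.0]
ft_force: [-0.8, -0.8, -0.4]
width: 0.0403
grasp_force: 0.5
```

apply_moves([
  [0.007,0,0,0,0,0,0.53],
  [0.003,0,0,0,0,0,0.53],
  [0,0,0,0,0,0,0.53],
  [-0.01,0,0,0,0,0,0.53],
  [-0.02,0,0,0,0,0,0.53],
])

```text
t: 6.92
eef_pos: [0.5318, -0.1513, 0.0186]
orientation: [3.088, 0.575, 0.001]
ft_force: [-0.1, -0.6, -0.2]
width: 0.0402
grasp_force: 0.0
```

Run:
```python
from meas import *
o=get_obs(); print(w2b(o["eef_pos"]),o["ft_force"],o["width"])
im=run(0); get_image("side")
s=get_image("side")
for r in silhouettes("side","food_tin")[:3]:
    P=world(s,r["region"]); P=P[(P[:,2]>.045)]; print(r["p"],r["extent"],w2b(P.mean(0)),P.max(0))
cv2.imwrite("pics/c2.png",np.hstack([cv2.resize(im["img"][140:290,150:350,::-1],(400,300)),cv2.resize(s["img"][130:280,200:400,::-1],(400,300))]))
```

```text
[-0.1415  0.0676  0.0186] [-0.05381526 -0.55228187 -0.16282017] 0.04023694068890334
lid 2905 ((513.41650390625, -293.5), (160.2299041748047, 133.2703399658203), 19.928321838378906) 0.08654207059856033
grey 151 ((590.1309204101562, -154.8184814453125), (123.59335327148438, 38.45501708984375), 35.12187576293945) 0.056261273593747656
orange 612 ((356.31585693359375, -119.55105590820312), (55.80902099609375, 74.89352416992188), 66.26968383789062) 0.05550965064928557
lid_tab [ 0.50145291 -0.22768408  0.076     ]
lid_hinge [ 0.54179903 -0.35311086  0.075     ]
0.85 [209.7, 230.0, 243.9, 273.0] [-0.1462  0.1435  0.0552] [ 0.63842453 -0.08461974  0.06193857]
0.56 [316.3, 242.9, 350.5, 289.0] [-0.2439 -0.0752  0.0549] [ 0.39867362 -0.0716165   0.06126176]
```

View pics/c2.png

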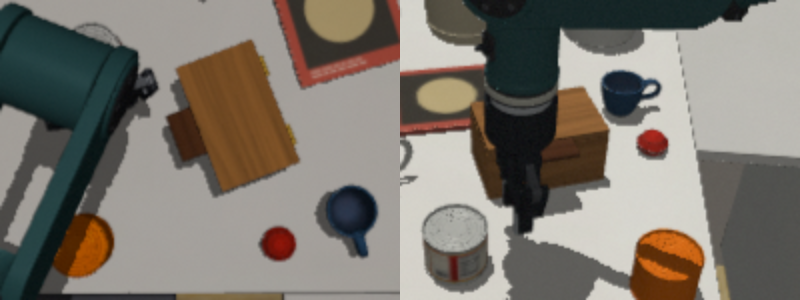

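The tin now stands upright at box y ≈ 0.1435, at about (455,245) in the side half; the lid is shut and everything else is in place. Next: lift, shut the fingers and tilt towards the box.

Run:
```python
from h import *
s=rows(b2w(-.16,.05,.14),tilt(0),3,1)
s=rows(b2w(-.16,0,.14),tilt(.87),7,1,s)
```

```text
[[-0.006, -0.006, -0.04, 0.0, -0.0, 0.002, 1.0], [-0.006, -0.006, -0.041, 0.0, -0.0, 0.002, 1.0], [-0.006, -0.007, -0.04, 0.0, -0.0, 0.002, 1.0]]
[[-0.007, 0.0, -0.0, -0.124, -0.0, 0.0, 1.0], [-0.007, 0.0, -0.0, -0.124, -0.0, 0.0, 1.0], [-0.008, 0.0, -0.0, -0.124, -0.0, 0.0, 1.0], [-0.007, 0.0, -0.0, -0.124, -0.0, 0.0, 1.0], [-0.007, 0.0, -0.0, -0.124, -0.0, 0.0, 1.0]]
[[-0.007, 0.0, -0.0, -0.124, -0.0, 0.0, 1.0], [-0.007, 0.0, 0.0, -0.124, -0.0, 0.0, 1.0]]
```

apply_moves([
  [-0.006,-0.006,-0.04,0,0,0,0.53],
  [-0.006,-0.006,-0.041,0,0,0,1],
  [-0.006,-0.007,-0.04,0,0,0,1],
  [-0.007,0,0,-0.124,0,0,1],
  [-0.007,0,0,-0.124,0,0,1],
])

```text
t: 7.85
eef_pos: [0.4967, -0.1453, 0.1413]
orientation: [2.844, 0.528, 0.072]
ft_force: [0.3, 0.2, -1.2]
width: 0.0001
grasp_force: 0.0
```

apply_moves([
  [-0.008,0,0,-0.124,0,0,1],
  [-0.007,0,0,-0.124,0,0,1],
  [-0.007,0,0,-0.124,0,0,1],
  [-0.007,0,0,-0.124,0,0,1],
  [-0.007,0,0,-0.124,0,0,1],
])

```text
t: 8.48
eef_pos: [0.4625, -0.1572, 0.1404]
orientation: [2.239, 0.416, 0.198]
ft_force: [-0.5, -0.2, -0.6]
width: 0.0002
grasp_force: 0.0
```

Run:
```python
from h import *
o=get_obs(); print(w2b(o["eef_pos"]),o["q"].round(3),o["width"],(tilt(.87).inv()*Ro.from_rotvec(o["orientation"])).as_rotvec().round(3))
s=rows(b2w(-.12,0,.06),tilt(.87),3,1)
s=rows(b2w(-.12,0,.035),tilt(.87),2,1,s)
```

```text
[-0.1605  0.0007  0.1404] [ 0.112 -0.195  2.019 -0.911  1.212  1.609] 0.0002247856729301639 [-0.002  0.008 -0.003]
[[-0.0, -0.012, 0.028, 0.001, -0.003, 0.001, 1.0], [-0.001, -0.012, 0.027, 0.001, -0.003, 0.001, 1.0], [-0.0, -0.011, 0.028, 0.001, -0.003, 0.001, 1.0]]
[[-0.0, -0.01, 0.008, -0.001, 0.0, 0.0, 1.0], [-0.0, -0.009, 0.008, -0.001, 0.0, 0.0, 1.0]]
```

apply_moves([
  [0,-0.012,0.028,0,0,0,1],
  [0,-0.012,0.027,0,0,0,1],
  [0,-0.011,0.028,0,0,0,1],
  [0,-0.01,0.008,0,0,0,1],
  [0,-0.009,0.008,0,0,0,1],
])

```text
t: 9.1
eef_pos: [0.477, -0.1954, 0.0342]
orientation: [2.243, 0.417, 0.195]
ft_force: [-0.4, 0.6, -0.0]
width: -0.0001
grasp_force: 0.0
```

Run:
```python
from h import *
o=get_obs(); print(w2b(o["eef_pos"]),o["q"].round(3),o["ft_force"],(tilt(.87).inv()*Ro.from_rotvec(o["orientation"])).as_rotvec().round(3))
s=get_image("side"); w=get_image("wrist")
cv2.imwrite("pics/c3.png",np.hstack([cv2.resize(s["img"][130:280,200:400,::-1],(400,300)),cv2.resize(w["img"][:,:,::-1],(400,300))]))
rows(b2w(-.07,0,.035),tilt(.87),4,1)
```

```text
[-0.1196  0.0008  0.0342] [ 0.007 -0.009  2.102 -1.033  0.981  1.792] [-0.42485708  0.58307704 -0.0441038 ] [ 0.002  0.006 -0.004]
[[-0.0, 0.008, 0.009, -0.001, -0.001, 0.001, 1.0], [-0.0, 0.009, 0.01, -0.001, -0.001, 0.001, 1.0], [-0.0, 0.008, 0.009, -0.001, -0.001, 0.001, 1.0], [-0.0, 0.009, 0.009, -0.001, -0.001, 0.001, 1.0]]
```

View pics/c3.png

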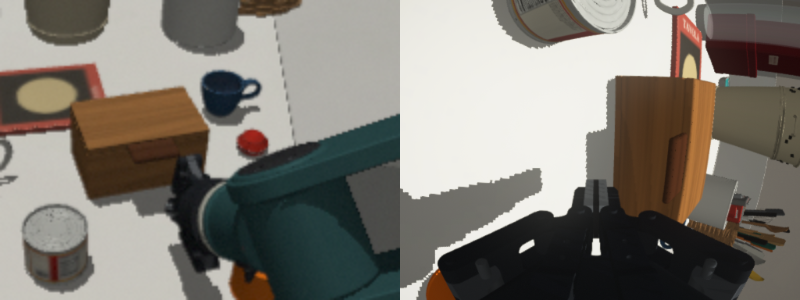

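The side half shows the hand in front of the box with the tin clear at (55,245). In the wrist half the fingertip (595,190) points below the tab (675,170). Joint 4 is near its limit, so I'll ease the yaw a little while sliding under the tab.

Run:
```python
from h import *
rows(b2w(-.07,-.004,.035),Ro.from_rotvec([0,0,.16])*tilt(.84),5,1)
```

```text
[[-0.001, 0.007, 0.007, 0.005, 0.023, -0.02, 1.0], [-0.001, 0.007, 0.008, 0.005, 0.023, -0.02, 1.0], [-0.001, 0.006, 0.007, 0.005, 0.023, -0.02, 1.0], [-0.002, 0.007, 0.007, 0.005, 0.023, -0.02, 1.0], [-0.002, 0.007, 0.007, 0.005, 0.023, -0.02, 1.0]]
```

apply_moves([
  [-0.001,0.007,0.007,0.005,0.023,-0.02,1],
  [-0.001,0.007,0.008,0.005,0.023,-0.02,1],
  [-0.001,0.006,0.007,0.005,0.023,-0.02,1],
  [-0.002,0.007,0.007,0.005,0.023,-0.02,1],
  [-0.002,0.007,0.007,0.005,0.023,-0.02,1],
])

```text
t: 9.82
eef_pos: [0.4917, -0.2437, 0.038]
orientation: [2.234, 0.596, 0.27]
ft_force: [0.4, -0.6, 0.8]
width: -0.0001
grasp_force: 0.0
```

Run:
```python
from h import *
o=get_obs(); print(w2b(o["eef_pos"]),o["q"].round(3),o["ft_force"])
s=get_image("side")
cv2.imwrite("pics/c4.png",cv2.resize(s["img"][150:270,210:370,::-1],(640,480)))
rows(b2w(-.07,-.004,.085),Ro.from_rotvec([0,0,.16])*tilt(.84),5,1)
```

```text
[-0.0692 -0.0025  0.038 ] [-0.193 -0.088  2.15  -1.01   0.729  1.525] [ 0.36560383 -0.6483074   0.77396342]
[[-0.0, 0.007, -0.006, 0.001, -0.0, -0.0, 1.0], [-0.0, 0.006, -0.007, 0.001, -0.0, -0.0, 1.0], [-0.0, 0.007, -0.006, 0.001, -0.0, -0.0, 1.0], [-0.0, 0.007, -0.007, 0.001, -0.0, -0.0, 1.0], [-0.001, 0.007, -0.006, 0.001, -0.0, -0.0, 1.0]]
```

View pics/c4.png

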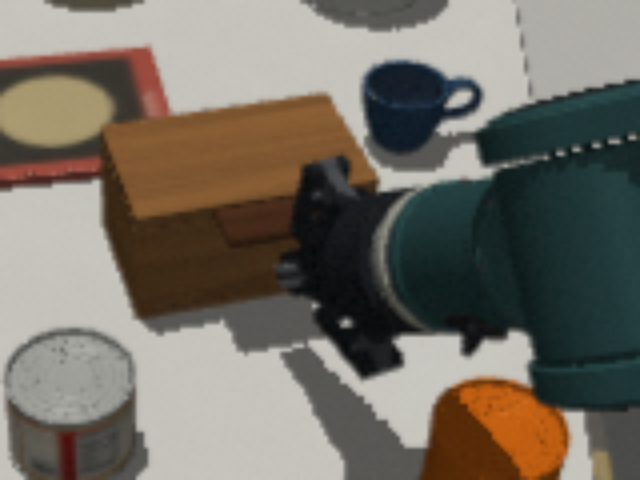

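The fingertip at (285,270) is below the tab (250,225) with no contact force. Lift straight up first, then follow the arc.

apply_moves([
  [0,0.007,-0.006,0,0,0,1],
  [0,0.006,-0.007,0,0,0,1],
  [0,0.007,-0.006,0,0,0,1],
  [0,0.007,-0.007,0,0,0,1],
  [0,0.007,-0.006,0,0,0,1],
])

```text
t: 10.5
eef_pos: [0.4903, -0.2424, 0.084]
orientation: [2.235, 0.595, 0.267]
ft_force: [-0.5, 0.5, -0.5]
width: -0.0
grasp_force: 0.0
```

```bash
cat > arc.py <<'E'
from h import *
o=get_obs(); print(w2b(o["eef_pos"]),o["q"].round(3),o["ft_force"])
P=world(s:=get_image("side"),np.ones((384,512),bool)); B=(P-O)@np.stack([XB,YB,[0,0,1]],1)
L=B[(B[:,0]>-.06)&(B[:,0]<.1)&(B[:,1]>.02)&(B[:,1]<.078)&(B[:,2]>.08)&(B[:,2]<.3)]
if len(L)>20: k=np.polyfit(L[:,0],L[:,2],1); print("lid",len(L),L.min(0).round(3),L.max(0).round(3),np.arctan(-k[0]))
E
python3 - <<'E'
import arc
from h import *
st=None
for i,t in enumerate(np.radians([25,35,45,55,65,75,85,92])):
    R=Ro.from_rotvec([0,0,.16])*tilt(.84-.03*i)
    st=rows(b2w(.062-.132*np.cos(t),-.004,.049+.132*np.sin(t)),R,3,1,st)
E
```

```text
[-0.071  -0.0034  0.084 ] [-0.189 -0.174  2.111 -0.903  0.806  1.38 ] [-0.45566366  0.51225474 -0.51840456]
lid 581 [-0.057  0.02   0.08 ] [0.049 0.078 0.09 ] -0.013190835268016766
[[-0.001, 0.007, -0.001, 0.002, -0.0, -0.001, 1.0], [-0.001, 0.008, -0.001, 0.002, -0.0, -0.001, 1.0], [-0.001, 0.007, -0.001, 0.002, -0.0, -0.001, 1.0]]
[[-0.001, 0.008, -0.002, 0.01, -0.0, 0.0, 1.0], [-0.0, 0.007, -0.002, 0.01, -0.0, 0.0, 1.0], [-0.001, 0.008, -0.002, 0.01, -0.0, 0.0, 1.0]]
[[-0.001, 0.008, -0.0, 0.01, -0.0, 0.0, 1.0], [-0.001, 0.007, -0.001, 0.01, -0.0, 0.0, 1.0], [-0.001, 0.008, -0.0, 0.01, -0.0, 0.0, 1.0]]
[[-0.001, 0.007, 0.0, 0.01, -0.0, 0.001, 1.0], [-0.001, 0.008, 0.001, 0.01, -0.0, 0.001, 1.0], [-0.0, 0.007, 0.0, 0.01, -0.0, 0.001, 1.0]]
[[-0.001, 0.008, 0.002, 0.01, -0.0, -0.0, 1.0], [-0.001, 0.007, 0.001, 0.01, -0.0, -0.0, 1.0], [-0.002, 0.008, 0.002, 0.01, -0.0, -0.0, 1.0]]
[[-0.001, 0.007, 0.003, 0.01, -0.0, -0.0, 1.0], [-0.001, 0.007, 0.002, 0.01, -0.0, -0.0, 1.0], [-0.001, 0.007, 0.003, 0.01, -0.0, -0.0, 1.0]]
[[-0.001, 0.007, 0.004, 0.01, -0.0, -0.0, 1.0], [-0.001, 0.006, 0.003, 0.01, -0.0, -0.0, 1.0], [-0.002, 0.007, 0.004, 0.01, -0.0, -0.0, 1.0]]
[[-0.001, 0.004, 0.003, 0.01, -0.0, -0.0, 1.0], [-0.0, 0.005, 0.003, 0.01, -0.0, -0.0, 1.0], [-0.001, 0.004, 0.003, 0.01, -0.0, -0.0, 1.0]]
```

The lid reads shut and there is no force, though the tip should have reached the tab. I'll look.

Run:
```python
from h import *
s=get_image("side"); w=get_image("wrist"); t=get_image("top")
c=lambda i,a:cv2.resize(i["img"][a][:,:,::-1],(400,300))
cv2.imwrite("pics/c5.png",np.vstack([np.hstack([c(s,np.s_[150:240,220:340]),c(w,np.s_[100:384,150:512])]),np.hstack([c(t,np.s_[150:240,200:320]),c(s,np.s_[:])])]))
B=(world(t,np.ones((384,512),bool))-O)@np.stack([XB,YB,[0,0,1]],1)
print([ (x.round(3),np.median(B[(abs(B[:,0]-x)<.006)&(abs(B[:,1]-.045)<.03)][:,2]).round(4)) for x in np.arange(-.05,.06,.015)])
```

```text
[(np.float64(-0.05), np.float64(0.0848)), (np.float64(-0.035), np.float64(0.0869)), (np.float64(-0.02), np.float64(0.7411)), (np.float64(-0.005), np.float64(0.7421)), (np.float64(0.01), np.float64(0.7417)), (np.float64(0.025), np.float64(0.7421)), (np.float64(0.04), np.float64(0.7415)), (np.float64(0.055), np.float64(0.7453))]
```

View pics/c5.png

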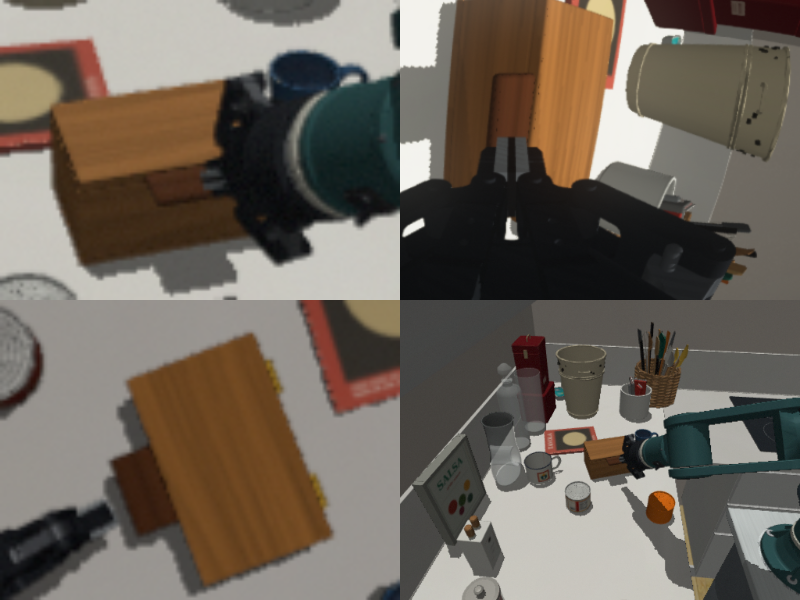

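The tip at (112,515) in the top crop is just in front of the tab's edge instead of beneath it. I'll project the TCP and the lid model into the pictures to find the offset.

Run:
```python
from h import *
o=get_obs(); print(o["t"],o["eef_pos"],o["orientation"])
for c in ("top","side"):
    im=get_image(c)
    def pj(X): k=im["R"]@X+im["t"]; return [round(float(im["fx"]*k[0]/k[2]+im["cx"]),1),round(float(im["fy"]*k[1]/k[2]+im["cy"]),1)]
    print(c,"tcp",pj(o["eef_pos"]))
    for n,p in (("LF",(-.05,.08,.086)),("LB",(.05,.08,.086)),("RB",(.05,-.08,.086)),("RF",(-.05,-.08,.086)),("tabL",(-.082,.03,.083)),("tabR",(-.082,-.03,.083)),("tin",(-.146,.1435,.058))): print(n,pj(b2w(*p)))
```

```text
10.7 [ 0.49013714 -0.24257695  0.08337661] [2.23563873 0.59447699 0.26721509]
top tcp [241.2, 209.1]
LF [237.0, 173.7]
LB [275.4, 159.1]
RB [299.7, 220.8]
RF [260.7, 235.9]
tabL [232.0, 197.8]
tabR [240.7, 221.1]
tin [192.8, 165.4]
side tcp [279.1, 204.7]
LF [244.0, 203.9]
LB [235.0, 180.5]
RB [291.8, 172.3]
RF [305.2, 194.1]
tabL [267.3, 209.9]
tabR [290.8, 205.9]
tin [226.9, 244.3]
```

Run:
```python
from h import *
o=get_obs(); R=Ro.from_rotvec(o["orientation"])
for c in ("top","side"):
    im=get_image(c); P=world(im,np.ones((384,512),bool)); B=(P-O)@np.stack([XB,YB,[0,0,1]],1)
    T=R.inv().apply(P-o["eef_pos"])
    m=(abs(T[:,0])<.03)&(abs(T[:,1])<.03)&(T[:,2]>-.09)&(T[:,2]<.03)
    for z in np.arange(-.09,.03,.01):
        k=m&(T[:,2]>=z)&(T[:,2]<z+.01)
        if k.any(): print(c,z.round(3),k.sum(),"toolx",T[k,0].min().round(3),T[k,0].max().round(3),"tooly",T[k,1].min().round(3),T[k,1].max().round(3),"box",B[k].mean(0).round(3))
```

```text
top -0.09 7 toolx -0.013 -0.006 tooly 0.004 0.03 box [-0.118 -0.022  0.152]
top -0.08 3 toolx -0.014 0.005 tooly -0.006 0.03 box [-0.12  -0.019  0.143]
top -0.07 17 toolx -0.01 0.006 tooly 0.008 0.017 box [-0.108 -0.011  0.133]
top -0.06 34 toolx -0.011 0.01 tooly -0.0 0.017 box [-0.104 -0.01   0.128]
top -0.05 30 toolx -0.011 0.01 tooly -0.002 0.015 box [-0.097 -0.01   0.12 ]
top -0.04 12 toolx -0.011 0.01 tooly 0.006 0.011 box [-0.092 -0.008  0.112]
top -0.02 2 toolx -0.022 -0.019 tooly -0.008 -0.008 box [-0.081 -0.026  0.084]
top -0.01 114 toolx -0.025 0.03 tooly -0.01 0.006 box [-0.076 -0.005  0.084]
top -0.0 129 toolx -0.028 0.03 tooly -0.005 0.013 box [-0.064 -0.002  0.084]
top 0.01 162 toolx -0.03 0.029 tooly 0.007 0.025 box [-0.049 -0.001  0.085]
top 0.02 107 toolx -0.03 0.03 tooly 0.02 0.03 box [-0.036  0.002  0.086]
side -0.09 69 toolx -0.003 0.016 tooly -0.03 0.03 box [-0.135 -0.005  0.14 ]
side -0.08 25 toolx -0.003 0.015 tooly -0.017 0.028 box [-0.126 -0.004  0.134]
side -0.07 15 toolx 0.007 0.013 tooly -0.006 0.007 box [-0.121 -0.001  0.127]
side -0.06 20 toolx 0.008 0.013 tooly -0.012 0.013 box [-0.113  0.     0.119]
side -0.05 20 toolx 0.0 0.013 tooly -0.013 0.014 box [-0.106  0.001  0.114]
side -0.04 2 toolx 0.012 0.012 tooly -0.002 0.005 box [-0.099  0.004  0.108]
side -0.01 57 toolx -0.005 0.029 tooly -0.012 0.002 box [-0.079  0.007  0.082]
side -0.0 54 toolx -0.027 0.03 tooly -0.001 0.014 box [-0.065  0.008  0.083]
side 0.01 112 toolx -0.03 0.03 tooly 0.009 0.025 box [-0.049  0.001  0.085]
side 0.02 61 toolx -0.029 0.03 tooly 0.005 0.03 box [-0.037  0.004  0.086]
```

Run:
```python
from h import *
o=get_obs(); z=Ro.from_rotvec(o["orientation"]).apply([0,0,1])
for c in ("top","side"):
    im=get_image(c)
    for s in (0,-.01,-.02,-.03,-.04):
        k=im["R"]@(o["eef_pos"]+s*z)+im["t"]; u,v=im["fx"]*k[0]/k[2]+im["cx"],im["fy"]*k[1]/k[2]+im["cy"]
        print(c,s,round(float(u),1),round(float(v),1),im["depth"][int(v),int(u)].round(3),float(k[2].round(3)) if hasattr(k[2],'round') else k[2],im["img"][int(v),int(u)])
cv=get_image("side"); t=get_image("top")
cv2.imwrite("pics/c6.png",np.hstack([cv2.resize(cv["img"][185:225,260:313,::-1],(400,300),interpolation=0),cv2.resize(t["img"][190:230,215:268,::-1],(400,300),interpolation=0)]))
```

```text
top 0 241.2 209.3 0.93 0.93 [57 32 16]
top -0.01 238.3 210.7 0.928 0.923 [52 29 18]
top -0.02 235.5 212.2 1.011 0.916 [70 69 66]
top -0.03 232.5 213.7 0.893 0.909 [41 41 44]
top -0.04 229.6 215.2 0.882 0.902 [16 18 21]
side 0 279.3 205.0 0.88 0.876 [68 43 26]
side -0.01 280.8 204.7 0.876 0.867 [60 41 32]
side -0.02 282.4 204.4 0.829 0.858 [35 35 37]
side -0.03 284.1 204.1 0.817 0.848 [24 24 25]
side -0.04 285.8 203.8 0.807 0.839 [52 52 52]
```

View pics/c6.png

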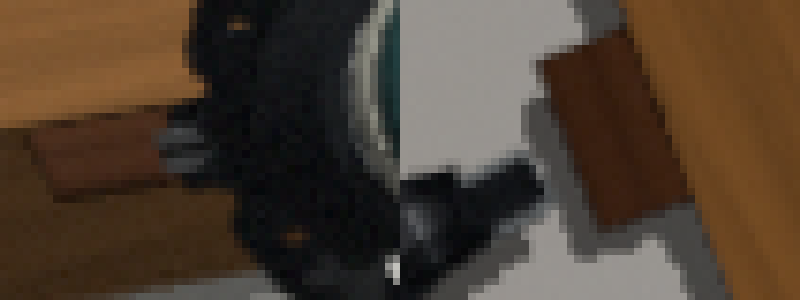

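The tip appears about 25–30 mm short of the reported TCP: the top half shows it ending at (545,175), before the tab. I'll take the real tip as 28 mm behind the TCP. Back off, go down and go in deeper.

Run:
```python
from h import *
R=Ro.from_rotvec([0,0,.16])*tilt(.84)
s=rows(b2w(-.105,0,.08),R,2,1)
s=rows(b2w(-.105,0,.031),R,3,1,s)
s=rows(b2w(-.047,0,.031),R,5,1,s)
```

```text
[[0.005, -0.012, -0.011, 0.001, 0.0, -0.0, 1.0], [0.004, -0.012, -0.012, 0.001, 0.0, -0.0, 1.0]]
[[0.0, -0.012, 0.011, 0.0, 0.0, -0.0, 1.0], [0.0, -0.012, 0.011, 0.0, 0.0, -0.0, 1.0], [0.0, -0.013, 0.011, 0.0, 0.0, -0.0, 1.0]]
[[-0.002, 0.008, 0.009, 0.0, 0.0, -0.0, 1.0], [-0.002, 0.007, 0.008, 0.0, 0.0, -0.0, 1.0], [-0.001, 0.008, 0.009, 0.0, 0.0, -0.0, 1.0], [-0.002, 0.008, 0.008, 0.0, 0.0, -0.0, 1.0], [-0.002, 0.008, 0.009, 0.0, 0.0, -0.0, 1.0]]
```

apply_moves([
  [0.005,-0.012,-0.011,0,0,0,1],
  [0.004,-0.012,-0.012,0,0,0,1],
  [0,-0.012,0.011,0,0,0,1],
  [0,-0.012,0.011,0,0,0,1],
  [0,-0.013,0.011,0,0,0,1],
])

```text
t: 11.72
eef_pos: [0.4817, -0.2093, 0.0306]
orientation: [2.235, 0.595, 0.268]
ft_force: [-0.2, 0.4, -0.5]
width: 0.0002
grasp_force: 0.0
```

apply_moves([
  [-0.002,0.008,0.009,0,0,0,1],
  [-0.002,0.007,0.008,0,0,0,1],
  [-0.001,0.008,0.009,0,0,0,1],
  [-0.002,0.008,0.008,0,0,0,1],
  [-0.002,0.008,0.009,0,0,0,1],
])

```text
t: 12.35
eef_pos: [0.5027, -0.265, 0.0315]
orientation: [2.236, 0.594, 0.267]
ft_force: [-1.4, 2.5, -0.6]
width: 0.0
grasp_force: 0.8
```

Run:
```python
from h import *
o=get_obs(); print(w2b(o["eef_pos"]),o["q"].round(3),o["ft_force"])
```

```text
[-0.0455  0.0003  0.0315] [-0.243 -0.045  2.125 -1.023  0.684  1.512] [-1.36173379  2.45284194 -0.62828761]
```

Light contact with the wall or tab. Back off 8 mm and lift.

apply_moves([
  [0,-0.005,-0.005,0,0,0,1],
  [0,0.004,-0.003,0,0,0,1],
  [0,0.007,-0.006,0,0,0,1],
  [0,0.007,-0.006,0,0,0,1],
])

```text
t: 12.85
eef_pos: [0.4997, -0.2585, 0.0555]
orientation: [2.235, 0.595, 0.268]
ft_force: [0.3, -0.7, -0.8]
width: -0.0003
grasp_force: 0.3
```

```bash
python3 arc.py
```

```text
[-0.0526 -0.0003  0.0555] [-0.228 -0.099  2.115 -0.962  0.73   1.441] [ 0.28012535 -0.73059847 -0.75162294]
lid 479 [-0.06   0.02   0.086] [0.05  0.078 0.105] 0.15089838068081451
```

The lid is rising (about 0.16 rad). Continue along the arc.

Run:
```python
from h import *
st=None
for i,t in enumerate(np.radians([20,30,40,50,60,70,80,90])):
    R=Ro.from_rotvec([0,0,.16])*tilt(.84-.03*i)
    st=rows(b2w(.078-.132*np.cos(t),-.002,.034+.132*np.sin(t)),R,2 if i<1 else 3,1,st)
```

```text
[[-0.002, 0.01, -0.005, 0.003, -0.001, -0.001, 1.0], [-0.001, 0.01, -0.005, 0.003, -0.001, -0.001, 1.0]]
[[-0.001, 0.007, -0.002, 0.01, 0.0, 0.0, 1.0], [-0.0, 0.007, -0.003, 0.01, 0.0, 0.0, 1.0], [-0.001, 0.008, -0.002, 0.01, 0.0, 0.0, 1.0]]
[[-0.001, 0.007, -0.001, 0.01, 0.0, 0.0, 1.0], [-0.0, 0.008, -0.002, 0.01, 0.0, 0.0, 1.0], [-0.001, 0.007, -0.001, 0.01, 0.0, 0.0, 1.0]]
[[-0.001, 0.008, -0.0, 0.01, 0.0, 0.0, 1.0], [-0.001, 0.007, -0.0, 0.01, 0.0, 0.0, 1.0], [-0.001, 0.008, -0.001, 0.01, 0.0, 0.0, 1.0]]
[[-0.001, 0.008, 0.001, 0.01, 0.0, 0.0, 1.0], [-0.001, 0.007, 0.001, 0.01, 0.0, 0.0, 1.0], [-0.001, 0.008, 0.001, 0.01, 0.0, 0.0, 1.0]]
[[-0.001, 0.007, 0.002, 0.01, 0.0, 0.0, 1.0], [-0.001, 0.007, 0.002, 0.01, 0.0, 0.0, 1.0], [-0.001, 0.008, 0.002, 0.01, 0.0, 0.0, 1.0]]
[[-0.001, 0.007, 0.003, 0.01, 0.0, 0.0, 1.0], [-0.001, 0.007, 0.003, 0.01, 0.0, 0.0, 1.0], [-0.002, 0.007, 0.003, 0.01, 0.0, 0.0, 1.0]]
[[-0.001, 0.006, 0.004, 0.01, 0.0, 0.0, 1.0], [-0.001, 0.006, 0.004, 0.01, 0.0, 0.0, 1.0], [-0.001, 0.007, 0.004, 0.01, 0.0, 0.0, 1.0]]
```

apply_moves([
  [-0.001,0.01,-0.005,0,0,0,1],
  [-0.001,0.01,-0.005,0,0,0,1],
  [-0.001,0.007,-0.002,0.01,0,0,1],
  [0,0.007,-0.003,0.01,0,0,1],
  [-0.001,0.008,-0.002,0.01,0,0,1],
])

```text
t: 13.52
eef_pos: [0.504, -0.2741, 0.0981]
orientation: [2.264, 0.603, 0.261]
ft_force: [0.8, 0.5, 0.1]
width: -0.0004
grasp_force: 0.3
```

apply_moves([
  [-0.001,0.007,-0.001,0.01,0,0,1],
  [0,0.008,-0.002,0.01,0,0,1],
  [-0.001,0.007,-0.001,0.01,0,0,1],
  [-0.001,0.008,0,0.01,0,0,1],
  [-0.001,0.007,0,0.01,0,0,1],
])

```text
t: 14.15
eef_pos: [0.512, -0.2963, 0.1272]
orientation: [2.312, 0.615, 0.248]
ft_force: [-0.4, 0.7, -0.0]
width: 0.0
grasp_force: 0.2
```

```bash
sed -i 's/B\[:,0\]>-.06/B[:,0]>-.08/' arc.py; python3 arc.py
python3 - <<'E'
from h import *
s=get_image("side")
cv2.imwrite("pics/c7.png",cv2.resize(s["img"][110:270,200:413,::-1],(640,480)))
E
```

```text
[-0.0129 -0.0021  0.1272] [-0.351 -0.159  1.956 -0.65   0.826  1.023] [-0.4186941   0.74201283 -0.00265826]
lid 277 [-0.038  0.02   0.08 ] [0.047 0.078 0.178] 0.8754609749551564
```

View pics/c7.png

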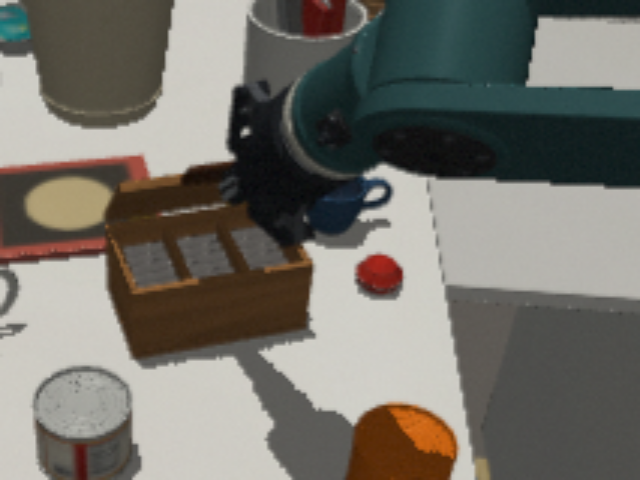

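The lid is up at about 0.88 rad, with the fingertip on the tab at (230,190). Continue.

apply_moves([
  [-0.001,0.008,0,0.01,0,0,1],
  [-0.001,0.008,0.001,0.01,0,0,1],
  [-0.001,0.007,0.001,0.01,0,0,1],
  [-0.001,0.008,0.001,0.01,0,0,1],
  [-0.001,0.007,0.002,0.01,0,0,1],
])

```text
t: 14.88
eef_pos: [0.5231, -0.3264, 0.1487]
orientation: [2.361, 0.628, 0.234]
ft_force: [-0.5, -0.3, 0.2]
width: -0.0001
grasp_force: 0.1
```

apply_moves([
  [-0.001,0.007,0.002,0.01,0,0,1],
  [-0.001,0.008,0.002,0.01,0,0,1],
  [-0.001,0.007,0.003,0.01,0,0,1],
  [-0.001,0.007,0.003,0.01,0,0,1],
  [-0.001,0.007,0.003,0.01,0,0,1],
])

```text
t: 15.5
eef_pos: [0.5365, -0.36, 0.1613]
orientation: [2.409, 0.641, 0.22]
ft_force: [-0.9, -0.3, 0.1]
width: 0.0002
grasp_force: 0.0
```

```bash
python3 arc.py
```

```text
[ 0.0554 -0.0016  0.1613] [-0.501 -0.064  1.75  -0.418  0.913  0.716] [-0.87373651 -0.30639075  0.11909323]
lid 749 [-0.057  0.02   0.08 ] [0.054 0.078 0.3  ] 1.1289247720290618
```

apply_moves([
  [-0.001,0.006,0.004,0.01,0,0,1],
  [-0.001,0.006,0.004,0.01,0,0,1],
  [-0.001,0.006,0.004,0.01,0,0,1],
  [0,0,0,0,0,0,1],
  [0,0,0,0,0,0,1],
])

```text
t: 16.18
eef_pos: [0.5443, -0.3797, 0.1623]
orientation: [2.437, 0.649, 0.212]
ft_force: [0.5, 0.4, -0.2]
width: -0.0001
grasp_force: 0.0
```

```bash
python3 arc.py
python3 - <<'E'
from h import *
s=get_image("side")
cv2.imwrite("pics/c8.png",cv2.resize(s["img"][110:270,200:413,::-1],(640,480)))
E
```

```text
[ 0.0766 -0.0013  0.1623] [-0.538 -0.02   1.693 -0.369  0.935  0.652] [ 0.50429341  0.40010507 -0.17250274]
lid 822 [-0.034  0.02   0.08 ] [0.1   0.078 0.3  ] -0.7005867914695306
```

View pics/c8.png

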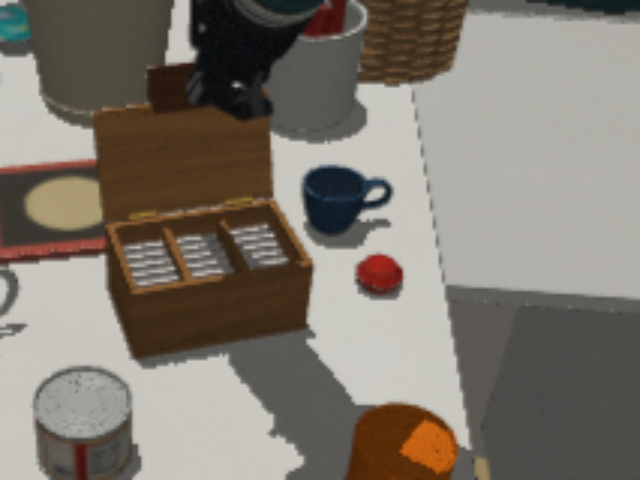

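The lid stands open at (190,160), leaning back past vertical, with the tin in place and the hand clear of the lid. Withdraw back along the tool axis.

apply_moves([
  [0,-0.015,-0.02,0,0,0,1],
  [0,-0.02,-0.03,0,0,0,1],
  [0,-0.02,-0.03,0,0,0,1],
  [0,-0.02,-0.03,0,0,0,1],
  [0,0,0,0,0,0,1],
])

```text
t: 16.9
eef_pos: [0.4824, -0.2694, 0.2089]
orientation: [2.434, 0.65, 0.217]
ft_force: [0.3, 0.6, 0.1]
width: -0.0002
grasp_force: 0.0
```

apply_moves([
  [0,0,0,0,0,0,1],
  [0,0,0,0,0,0,1],
  [0,0,0,0,0,0,1],
  [0,0,0,0,0,0,1],
  [0,0,0,0,0,0,1],
])

```text
t: 17.52
eef_pos: [0.4821, -0.2711, 0.2067]
orientation: [2.437, 0.648, 0.212]
ft_force: [-0.2, -0.0, -0.6]
width: -0.0
grasp_force: 0.0
```

Run:
```python
from h import *
o=get_obs(); print(w2b(o["eef_pos"]),o["t"],o["ft_force"])
s=get_image("side"); B=(world(s,np.ones((384,512),bool))-O)@np.stack([XB,YB,[0,0,1]],1)
L=B[(B[:,0]>.03)&(B[:,0]<.13)&(abs(B[:,1])<.07)&(B[:,2]>.095)&(B[:,2]<.165)]
k=np.polyfit(L[:,2],L[:,0],1); print(len(L),"lid angle",np.pi/2+np.arctan(k[0]))
for r in silhouettes("side","food_tin")[:2]:
    P=world(s,r["region"]); P=P[P[:,2]>.045]; print(r["p"],w2b(P.mean(0)))
for n in ("egg_timer","espresso_cup","enamel_mug"):
    for r in silhouettes("side",n)[:1]: print(n,np.median(world(s,r["region"]),0).round(3))
```

```text
[-0.0471 -0.0212  0.2067] 17.525 [-0.24339818 -0.04441701 -0.60133229]
1412 lid angle 1.9552244745686298
0.9 [-0.2434 -0.0751  0.0549]
0.8 [-0.1466  0.1436  0.055 ]
egg_timer [ 0.362 -0.347  0.02 ]
espresso_cup [ 0.401 -0.451  0.037]
enamel_mug [ 0.742 -0.227  0.043]
```

The lid is at 1.95 rad, resting on its stop. The tin is at y = 0.144, and the egg timer, cup and mug haven't moved.

```bash
python3 -c "
from rig import *
print(close_job())"
```

```text
the job is handed in; nothing more can be done
None
```

The job is handed in: the tin stands upright 144 mm left of the box's middle, the lid rests open at about 1.95 rad, the egg timer, cup and mug were not disturbed, and the hand is clear; the verdict itself was not shown.

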